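Set the two-tier load valve of a test press to its mark

ROBOT

A 6-joint arm with a two-finger parallel gripper is mounted at the origin on the work surface. World frame = base frame: x ahead of the robot, y to its left, z up, the work surface at z = 0. Lengths are in m, angles in rad, forces in N, time in s.
With the tool pointing down it reaches from about 0.325 to 0.775 m from the base axis. Payload 5.5 kg.
Tool frame: the origin (TCP) lies at the very end of the fingers, on their centre line; the grasp point (between the pads) lies 19 mm behind it (pinch_z is the z of the grasp point in the tool frame, in m); z points along the fingers, y is the line along which they close (so a half turn about z gives the same grasp; the last joint's range is limited). The gripper opens to 85 mm and grips with 20 to 120 N. Pads are 22 mm wide; open, the fingers measure 114 mm over their backs; the gripper's body (76 mm by 85 mm) begins 54 mm behind the grasp point. The pads swing forward as they close: fully open they stand 13 mm farther back than shut.
Start: joints at [1.276, 0.091, 1.231, -0, 1.82, -0.057], TCP at [0.141, 0.583, 0.231] pointing down, gripper open.
Joint ranges: [-2.87, 2.87], [-0.86, 2.18], [0.17, 2.46], [-1.51, 4.65], [0.06, 2.69], [-2.65, 2.65]. Speed limits (rad/s): [2.57, 2.57, 3.01, 3.14, 3.14, 3.14].

INTERFACE

Orientations are given as a unit quaternion [x, y, z, w].
In Python, from station import * gives the robot as it stands.
- The arm moves only by the tool drive_tool, never from a script. Its argument "moves" is a list of rows, each a list of 3 entries, a list of its own where there are three numbers: the shift along the tool's x, y, z in m, then the turn, a rotation vector about the tool's x, y, z in rad, then the opening, from 0 (shut) to 1 (fully open). A call has 1 to 12 rows; each row shifts and turns the commanded pose from where the row before left it, along the tool's axes as they then stand; what a row does not reach is not made up. A row lasts 1/10 s, in which the tool goes at most 50 mm and 8.59 degrees, less where a joint would pass 70% of its speed; a pose out of reach is approached as far as the arm can. A call is refused whole if a number of a shift passes 0.05 or a number of a turn 0.15, either way. A call with a gripper value outside its range is refused whole. The fingers move at their own pace and stop on an object; "squeeze" is the grip in N (left out, the last holds). Time passes only in rows, so rows that do not move let the fingers close. It gives the time, the measured TCP pose, the force, the opening and the grip force at its end, in the units of the state.
- sense(): the state, without advancing time (a new reading comes with each control period).
- grab_frame(name): name is "side" or "top"; returns the picture (420x560x3 uint8, blue, green, red); there is no depth.
- camera_params(name): a dict with "intrinsics" (3x3 intrinsics, pixels), "R" (3x3) and "t" (3): a world point X has camera coordinates R X + t. Camera axes: x right, y down, z forward; pixel columns grow to the right and rows downward; lengths in m; the calibration is good to about 2 mm. A picture is of the moment at which its call begins. camera_params takes no time and is no camera call.
- close_job(): hands the job in; it is judged then, once.
Trained networks look in the newest picture that a camera, given by its name, has taken for a name from the list of things; names that differ only in an ending like _2 or _b are one class to them, and where a whole thing is asked for, a point or a joint stands for the part that bears it (a point fixed in the world has none). Each returns a list of dicts, best first, with "score" (0 to 1); they miss things now and then, are a little off and sometimes report something else, mostly with a low value. They report only what shows in the picture. A call takes as long as a camera call.
- cut_out(camera, query): "mask" (420x560 bool, what is visible of it).
- mark_of(camera, query): "xyz" ([x, y, z] in m, in world coordinates, good to about 4 mm: a listed point, or the origin of a listed thing).
The state is a dict: "t": time; "joint_positions": joint angles; "qvel": joint speeds; "joint_efforts": joint torques, N m; "eef_pos": TCP position; "tool_rot": TCP orientation; "contact_force": force on the tool from outside, world axes, zero at the start; "torque": the same for the moment, N m; "width": finger opening in m; "grip_force": force on a finger pad.
Only numpy, scipy, OpenCV 4.12 (cv2) and the standard library are available. Lean on these libraries where they do the work, as an engineer would, in place of code of your own. Each camera call takes 0.05 s, during which the arm holds its last target. There are 200 camera calls.

TASK

On the red and white control console of the materials press, set the two-tier valve knob ready for the next test: first turn the wide lower (coarse) knob until its white line points at the white index mark on the valve's base plate, then turn the narrow upper (fine) knob until its line points at the same mark. Leave the single-tier knob beside it as it is.

Things in the scene. Friction and masses are not known exactly. Their poses are not given: they have to be found in the camera images.
- valve: Two-tier valve fixed on the console: grey plate 100 x 100 x 8 mm, two black round knobs on one upright axis over its centre. Origin: centre of the plate's underside, on the console top (60 mm above the bench); z up, the knobs' axis. White index mark on the plate 32 to 48 mm from the axis towards the plate's own +x (side away from the robot). Other units stand 105 mm or more away and are at most 36 mm high.
- coarse (a joint): Wide lower knob: 56 mm diameter, side from 10 to 36 mm above the valve's origin. Angle in rad: 0 when its white line (rim of the top face and down the side) points at the index mark, growing counter-clockwise seen from above; stops at +-1.9. Starts 0.7 to 1.35 to the plus side. Friction 0.12 Nm, stays where left, turns independently of the upper knob.
- fine (a joint): Narrow upper knob: 28 mm diameter, from 36 (top face of the wide knob) to 64 mm above the valve's origin. Angle in rad: 0 when its white line (centre to edge of the top face, and down the side) points at the index mark, growing counter-clockwise seen from above; stops at +-1.9. Starts 0.7 to 1.35 to the minus side. Friction 0.05 Nm, stays where left, independent of the wide knob.
- plain_mark (a point): Outer end of the white line on top of the other, single-tier knob (black, 56 mm diameter, 26 mm tall, on its own grey plate): 25 mm from that knob's axis, 36 mm above the console top. That knob is not to be turned.

How it is judged:
By the outcome, as a careful person would: the job done as asked, in the order asked, and still so for the second after the job is handed in, with the robot touching nothing.
It also fails if it takes over 45 s, if anything falls off the work surface, if the arm or the gripper's body presses on something with over 40 N, if the wrist force passes 120 N, or if a joint passes its speed limit or range.

## Working session

There is one attempt and no reset: what is moved stays moved. The work goes in short steps, Python scripts to look and compute and a tool call to move; the robot and the scene stay as the last step left them, time stands still between calls to the robot, and variables do not carry over. Pictures are saved under pics/ and viewed, at most 10 in all, crops included, and the job is handed in when it is done.

Besides the shell and the picture viewer there is one more tool, called in YAML: its name, and indented under it one key for each argument. drive_tool: Moves the arm, as the interface text tells. Its arguments: {"type":"object","properties":{"moves":{"type":"array","items":{"type":"array"}},"squeeze":{"type":"number"}},"required":["moves"]}

```bash
mkdir -p pics
python3 - <<'E'
from station import *
import cv2,numpy as np
a=grab_frame("side");b=grab_frame("top")
cv2.imwrite("pics/s0.png",a);cv2.imwrite("pics/t0.png",b)
for c in("side","top"):
  for q in("valve","coarse","fine","plain_mark"):
    print(c,q,[(np.round(r["xyz"],4).tolist(),round(r["score"],2)) for r in mark_of(c,q)][:3])
  p=camera_params(c);print(np.round(p["intrinsics"],1).tolist(),np.round(p["R"],3).tolist(),np.round(p["t"],3).tolist())
s=sense();print(s["t"],s["eef_pos"],s["tool_rot"],s["width"])
E
```

```text
side valve [([0.5618, -0.0724, 0.059], 0.8)]Traceback (most recent call last):
  File "<stdin>", line 7, in <module>
ValueError: it knows: plain_mark, valve
```

```bash
cat > h.py <<'E'
from station import *
import cv2,numpy as np
def cam(c):
  p=camera_params(c);return np.array(p["intrinsics"]),np.array(p["R"]),np.array(p["t"])
def proj(c,X):
  K,R,t=cam(c);q=K@(R@np.array(X)+t);return q[:2]/q[2]
def ray(c,uv,z):
  K,R,t=cam(c);C=-R.T@t;d=R.T@np.linalg.solve(K,[uv[0],uv[1],1]);return C+d*(z-C[2])/d[2]
E
python3 - <<'E'
from h import *
for c in("side","top"):
  for q in("valve","plain_mark"):
    print(c,q,[(np.round(r["xyz"],4).tolist(),round(r["score"],2)) for r in mark_of(c,q)][:3])
  for q in("valve","fine","coarse"):
    try: print(c,q,[(round(r["score"],2),cv2.boundingRect(r["mask"].astype(np.uint8))) for r in cut_out(c,q)][:2])
    except Exception as e: print(e)
  K,R,t=cam(c);print(np.round(-R.T@t,3),K[0,0])
  im=cv2.imread("pics/%s0.png"%c[0]);u,v=map(int,proj(c,[.5618,-.0724,.1]));print(u,v)
a=cv2.imread("pics/s0.png");b=cv2.imread("pics/t0.png")
o=np.zeros((600,800,3),np.uint8)
for i,(c,im) in enumerate((("side",a),("top",b))):
  o[0:300,i*400:i*400+400]=cv2.resize(im,(400,300))
  u,v=map(int,proj(c,[.5618,-.0724,.1]));u=min(max(u,50),510);v=min(max(v,37),382)
  o[300:,i*400:i*400+400]=cv2.resize(im[v-37:v+38,u-50:u+50],(400,300),interpolation=cv2.INTER_CUBIC)
cv2.imwrite("pics/c0.png",o)
s=sense();print(s["t"],s["eef_pos"],s["tool_rot"],s["width"])
E
```

```text
side valve [([0.5618, -0.0724, 0.059], 0.8)]
side plain_mark [([0.5771, -0.1771, 0.096], 0.9)]
side valve [(0.87, (252, 243, 77, 68))]
side fine [(0.96, (278, 243, 22, 30))]
side coarse [(0.63, (269, 255, 40, 35))]
[ 0.507 -0.498  0.47 ] 391.57710896445417
287 261
top valve [([0.565, -0.0767, 0.0592], 0.62)]
top plain_mark [([0.5776, -0.1777, 0.0957], 0.94)]
top valve [(0.68, (304, 197, 58, 57))]
top fine [(0.55, (327, 214, 20, 19))]
top coarse [(0.82, (318, 208, 33, 33))]
[0.493 0.055 0.851] 438.2323428813948
335 223
0.65 [0.1413516  0.5831367  0.23132741] [ 1.18620993e-01  9.92939604e-01  4.84544785e-05 -4.34895938e-06] 0.08526197379144056
```

View pics/c0.png

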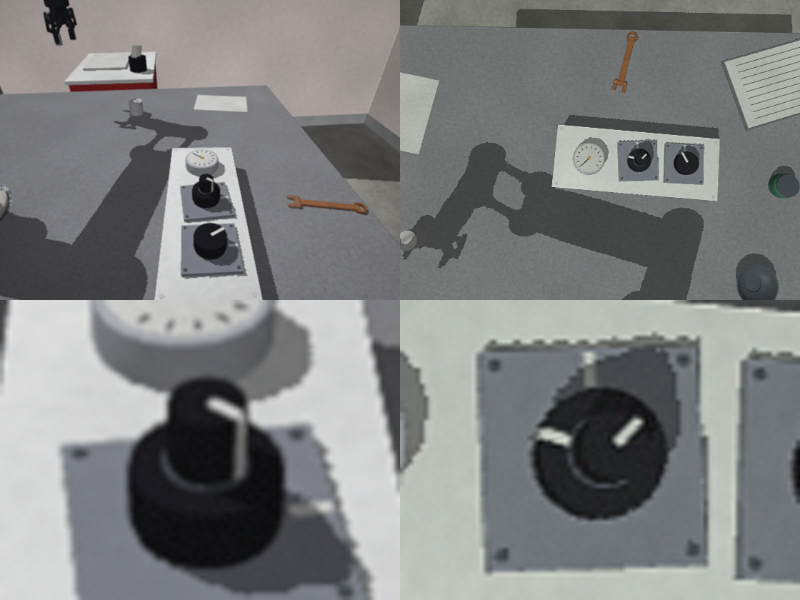

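The console has a gauge, the two-tier valve (top view px ~334,222) and the plain knob. The coarse line points left and up, about +75°. The fine line points right and up, about -45°. Next I measure both from white blobs rectified onto their own heights.

drive_tool:
  moves:
    - [[0,0,0],[0,0,0.1445],1]
    - [[0,0,0],[0,0,0.1445],1]
    - [[0,0,0],[0,0,0.1445],1]
    - [[0,0,0],[0,0,0.1445],1]
    - [[0,0,0],[0,0,0.1445],1]
    - [[-0.045,-0.002,0],[0,0,0],1]
    - [[-0.045,-0.002,0],[0,0,0],1]
    - [[-0.045,-0.002,0],[0,0,0],1]
    - [[-0.045,-0.002,0],[0,0,0],1]
    - [[-0.045,-0.002,0],[0,0,0],1]
    - [[-0.045,-0.002,0],[0,0,0],1]
    - [[-0.045,-0.002,0],[0,0,0],1]

```text
t: 2.05
eef_pos: [0.311, 0.3154, 0.2315]
tool_rot: [0.462, 0.887, 0.0, 0.0]
contact_force: [1.7, 1.1, -0.4]
width: 0.0854
grip_force: 0.0
```

```bash
cat >> h.py <<'E'
from scipy.spatial.transform import Rotation as Ro
def rem(goal,ydeg=None):
  s=sense();R=Ro.from_quat(s["tool_rot"]).as_matrix();y=np.degrees(np.arctan2(R[1,1],R[0,1]))
  print("t",s["t"],"p",np.round(s["eef_pos"],4),"ydir",round(y,2),"tilt",np.round(R[:2,2],4),"d_tool",np.round(R.T@(np.array(goal)-s["eef_pos"]),4),"F",np.round(s["contact_force"],1),"T",np.round(s["torque"],2),"w",round(s["width"],4),"g",np.round(s["grip_force"],1),"q6",round(s["joint_positions"][5],2))
E
python3 -c "
from h import *
rem([.5622,-.0725,.15])"
```

```text
t 2.05 p [0.311  0.3154 0.2315] ydir 35.0 tilt [0.0007 0.0005] d_tool [-0.4618 -0.0168  0.0815] F [ 1.7  1.1 -0.4] T [ 0.   -0.04 -0.04] w 0.0854 g 0.0 q6 0.1
```

drive_tool:
  moves:
    - [[-0.045,-0.0017,0],[0,0,0],1]
    - [[-0.045,-0.0017,0],[0,0,0],1]
    - [[-0.045,-0.0017,0],[0,0,0],1]
    - [[-0.045,-0.0017,0],[0,0,0],1]
    - [[-0.045,-0.0017,0],[0,0,0],1]
    - [[-0.045,-0.0017,0],[0,0,0],1]
    - [[-0.045,-0.0017,0],[0,0,0],1]
    - [[-0.045,-0.0017,0],[0,0,0],1]
    - [[-0.045,-0.0017,0.02],[0,0,0],1]
    - [[-0.03,-0.001,0.02],[0,0,0],1]
    - [[0,0,0.02],[0,0,0],1]
    - [[0,0,0],[0,0,0],1]

```text
t: 3.25
eef_pos: [0.5452, -0.0495, 0.1673]
tool_rot: [0.463, 0.887, -0.001, -0.003]
contact_force: [-0.6, 0.6, -0.4]
width: 0.0855
grip_force: 0.0
```

```bash
python3 -c "
from h import *
rem([.5622,-.0725,.067])"
```

```text
t 3.25 p [ 0.5452 -0.0495  0.1673] ydir 34.88 tilt [-0.0067  0.0011] d_tool [-0.0291  0.0013  0.1002] F [-0.6  0.6 -0.4] T [-0.03  0.05 -0.05] w 0.0855 g 0.0 q6 -0.76
```

drive_tool:
  moves:
    - [[-0.015,0.0005,0],[0,0,0],1]
    - [[-0.014,0.0005,0.01],[0,0,0],1]
    - [[0,0,0.015],[0,0,0],1]
    - [[0,0,0],[0,0,0],1]
    - [[0,0,0],[0,0,0],1]

```text
t: 3.75
eef_pos: [0.5634, -0.0716, 0.1455]
tool_rot: [0.462, 0.887, -0.0, -0.001]
contact_force: [0.1, -0.1, -0.2]
width: 0.0855
grip_force: 0.0
```

```bash
python3 -c "
from h import *
rem([.5622,-.0725,.067])
a=grab_frame('side');b=grab_frame('top')
o=np.zeros((300,800,3),np.uint8)
for i,(c,im) in enumerate((('side',a),('top',b))):
  u,v=proj(c,[.562,-.0725,.11]).astype(int);o[:,i*400:i*400+400]=cv2.resize(im[v-60:v+60,u-80:u+80],(400,300),interpolation=cv2.INTER_CUBIC)
cv2.imwrite('pics/c1.png',o)"
```

```text
t 3.75 p [ 0.5634 -0.0716  0.1455] ydir 35.0 tilt [-0.0017  0.0005] d_tool [-0.0002 -0.0015  0.0785] F [ 0.1 -0.1 -0.2] T [-0.01 -0.05 -0.02] w 0.0855 g 0.0 q6 -0.8
```

View pics/c1.png

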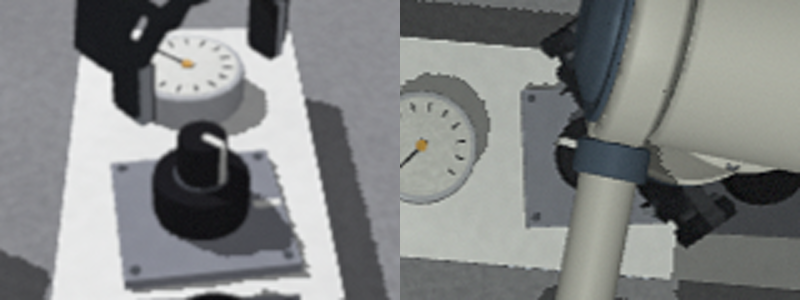

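The open fingers straddle the valve: left finger at crop px ~135,95, right finger at ~265,30, knob at 200,180. They are clear of the gauge, so I descend.

drive_tool:
  moves:
    - [[0,-0.0015,0.015],[0,0,0],1]
    - [[0,0,0.015],[0,0,0],1]
    - [[0,0,0.015],[0,0,0],1]
    - [[0,0,0.015],[0,0,0],1]
    - [[0,0,0.01],[0,0,0],1]
    - [[0,0,0.005],[0,0,0],1]
    - [[0,0,0],[0,0,0],1]
    - [[0,0,0],[0,0,0],1]

```text
t: 4.65
eef_pos: [0.563, -0.0729, 0.0718]
tool_rot: [0.462, 0.887, 0.0, 0.0]
contact_force: [1.0, 1.1, -0.1]
width: 0.0854
grip_force: 0.0
```

```bash
python3 -c "
from h import *
rem([.5622,-.0725,.067])"
```

```text
t 4.65 p [ 0.563  -0.0729  0.0718] ydir 34.98 tilt [ 0.0009 -0.0002] d_tool [ 0.0008 -0.0005  0.0048] F [ 1.   1.1 -0.1] T [-0.01  0.03 -0.02] w 0.0854 g 0.0 q6 -0.8
```

drive_tool:
  moves:
    - [[0,0,0.003],[0,0,0],0.9]
    - [[0,0,0],[0,0,0],0.75]
    - [[0,0,0],[0,0,0],0.65]
    - [[0,0,0],[0,0,0],0.5]
    - [[0,0,0],[0,0,0],0.5]
    - [[0,0,0],[0,0,0],0.5]
    - [[0,0,0],[0,0,0],0.5]
  squeeze: 30

```text
t: 5.35
eef_pos: [0.5626, -0.0731, 0.0689]
tool_rot: [0.462, 0.887, -0.0, 0.0]
contact_force: [-3.7, -0.9, 5.5]
width: 0.055
grip_force: 32.2
```

```bash
python3 -c "
from h import *
rem([.5622,-.0725,.067])"
```

```text
t 5.35 p [ 0.5626 -0.0731  0.0689] ydir 34.97 tilt [-0.0001 -0.0005] d_tool [0.0007 0.     0.0019] F [-3.7 -0.9  5.5] T [-0.23  0.8   0.02] w 0.055 g 32.2 q6 -0.8
```

drive_tool:
  moves:
    - [[0,0,0],[0,0,0.1],0.5]
    - [[0,0,0],[0,0,0.1],0.5]
    - [[0,0,0],[0,0,0.1],0.5]
    - [[0,0,0],[0,0,0.1],0.5]
    - [[0,0,0],[0,0,0.1],0.5]
    - [[0,0,0],[0,0,0.1],0.5]
    - [[0,0,0],[0,0,0.1],0.5]
    - [[0,0,0],[0,0,0.1],0.5]
    - [[0,0,0],[0,0,0.1],0.5]
    - [[0,0,0],[0,0,0.1],0.5]
    - [[0,0,0],[0,0,0.1],0.5]
    - [[0,0,0],[0,0,0.1],0.5]

```text
t: 6.55
eef_pos: [0.5632, -0.073, 0.0689]
tool_rot: [0.883, 0.469, 0.001, 0.001]
contact_force: [-0.7, -0.8, 4.1]
width: 0.0551
grip_force: 32.3
```

drive_tool:
  moves:
    - [[0,0,0],[0,0,0.02],0.5]
    - [[0,0,0],[0,0,0],0.5]
    - [[0,0,0],[0,0,0],0.5]

```text
t: 6.85
eef_pos: [0.5633, -0.073, 0.0689]
tool_rot: [0.886, 0.463, 0.001, 0.001]
contact_force: [0.7, -2.3, 5.5]
width: 0.0549
grip_force: 32.4
```

```bash
python3 -c "
from h import *
rem([.5622,-.0725,.067])
a=grab_frame('side');b=grab_frame('top')
o=np.zeros((300,800,3),np.uint8)
for i,(c,im) in enumerate((('side',a),('top',b))):
  u,v=proj(c,[.562,-.0725,.1]).astype(int);o[:,i*400:i*400+400]=cv2.resize(im[v-37:v+38,u-50:u+50],(400,300),interpolation=cv2.INTER_CUBIC)
cv2.imwrite('pics/c2.png',o)"
```

```text
t 6.85 p [ 0.5633 -0.073   0.0689] ydir -34.83 tilt [ 0.0016 -0.0004] d_tool [-0.0002 -0.0012  0.0019] F [ 0.7 -2.3  5.5] T [-0.24  0.14 -0.09] w 0.0549 g 32.4 q6 0.42
```

View pics/c2.png

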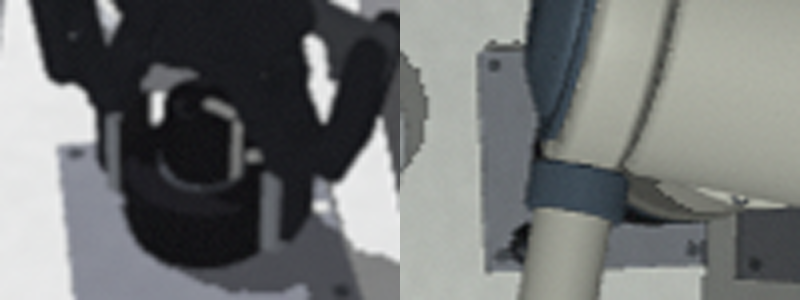

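drive_tool:
  moves:
    - [[0,0,0],[0,0,0],0.8]
    - [[0,0,0],[0,0,0],1]
    - [[0,0,0],[0,0,0],1]
    - [[0,0,-0.02],[0,0,0],1]
    - [[0,0,-0.03],[0,0,0],1]
    - [[0,0,-0.03],[0,0,0],1]
    - [[0.031,-0.034,-0.01],[0,0,0],1]
    - [[0.031,-0.034,0],[0,0,0],1]
    - [[0.031,-0.034,0],[0,0,0],1]
    - [[0.031,-0.034,0],[0,0,0],1]
    - [[0.031,-0.034,0],[0,0,0],1]
    - [[0.031,-0.034,0],[0,0,0],1]

```text
t: 8.15
eef_pos: [0.501, 0.1983, 0.158]
tool_rot: [0.887, 0.463, -0.0, -0.0]
contact_force: [0.4, -0.1, 0.6]
width: 0.0852
grip_force: 0.0
```

```bash
cat > look.py <<'E'
from h import *
import sys
rem([.5626,-.0728,.100])
a=grab_frame('side');b=grab_frame('top');n=sys.argv[1]
cv2.imwrite('pics/s%s.png'%n,a);cv2.imwrite('pics/t%s.png'%n,b)
o=np.zeros((300,800,3),np.uint8)
for i,(c,im) in enumerate((('side',a),('top',b))):
  u,v=proj(c,[.562,-.0725,.1]).astype(int);o[:,i*400:i*400+400]=cv2.resize(im[v-37:v+38,u-50:u+50],(400,300),interpolation=cv2.INTER_CUBIC)
cv2.imwrite('pics/c%s.png'%n,o)
for c,im in(("side",a),("top",b)):
 for z in(.068,.096,.124):
  print(c,z,*blobs(im,c,z,np.array([.5626,-.0728]),.055),sep="\n ")
E
python3 look.py 3
```

```text
t 8.15 p [0.501  0.1983 0.158 ] ydir -34.9 tilt [-0.0002  0.0002] d_tool [-0.1871  0.2056  0.058 ] F [ 0.4 -0.1  0.6] T [ 0.04 -0.05  0.02] w 0.0852 g 0.0 q6 0.92
side
 0.068Traceback (most recent call last):
  File "look.py", line 12, in <module>
    print(c,z,*blobs(im,c,z,np.array([.5626,-.0728]),.055),sep="\n ")
               ~~~~~^^^^^^^^^^^^^^^^^^^^^^^^^^^^^^^^^^^^^^
  File "h.py", line 16, in blobs
    X=np.array([ray(c,[(a+.5)/S-.5+u-w,(b+.5)/S-.5+v-w],z)[:2] for b,a in np.argwhere(l==i)])
                ~~~^^^^^^^^^^^^^^^^^^^^^^^^^^^^^^^^^^^^^^^
  File "h.py", line 8, in ray
    K,R,t=cam(c);C=-R.T@t;d=R.T@np.linalg.solve(K,[uv[0],uv[1],1]);return C+d*(z-C[2])/d[2]
          ~~~^^^
  File "h.py", line 4, in cam
    p=camera_params(c);return np.array(p["intrinsics"]),np.array(p["R"]),np.array(p["t"])
ValueError: time passes only in moves, steps and waits
```

View pics/c3.png

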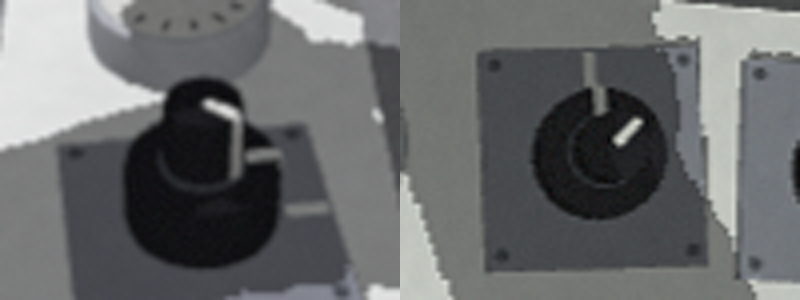

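The coarse line now sits almost at the index mark: top crop px (600,100) against (589,68). I refine this using the plate screws as the reference frame.

```bash
sed -i 's/^def cam(c):/import functools\n@functools.cache\ndef cam(c):/' h.py
cat > fit.py <<'E'
from h import *
import sys
b=cv2.imread('pics/t%s.png'%sys.argv[1]);ctr=np.array([.5626,-.0728])
def rect(z,h=.06,s=5000):
  n=int(2*h*s);xs=ctr[0]+h-np.arange(n)/s;ys=ctr[1]+h-np.arange(n)/s
  Y,X=np.meshgrid(ys,xs);K,R,t=cam('top');P=np.stack([X,Y,np.full_like(X,z)],-1)@R.T+t;q=P@K.T;q=(q[...,:2]/q[...,2:]).astype(np.float32)
  return cv2.remap(b.min(2),q[...,0],q[...,1],cv2.INTER_CUBIC),X,Y
def cen(im,X,Y,m,dark=False):
  g=im.astype(float);v=g[m];w=np.clip((np.median(v)-g) if dark else (g-np.median(v)),0,None)*m
  w[w<.5*w.max()]=0
  x,y=(w*X).sum()/w.sum(),(w*Y).sum()/w.sum();C=np.cov(np.stack([X[w>0],Y[w>0]]),aweights=w[w>0]);e,V=np.linalg.eigh(C);d=V[:,1]*np.sign(V[0,1])
  return np.array([x,y]),np.degrees(np.arctan2(d[1],d[0]))
im,X,Y=rect(.068)
sc=[]
for sx,sy in((1,1),(1,-1),(-1,-1),(-1,1)):
  g=ctr+np.array([sx,sy])*.042
  m=np.hypot(X-g[0],Y-g[1])<.006
  sc.append(cen(im,X,Y,m,True)[0])
sc=np.array(sc);axis=sc.mean(0);d=sc[0]+sc[1]-sc[2]-sc[3];e=sc[0]-sc[1]+sc[3]-sc[2]
yaw=np.degrees(np.arctan2(d[1],d[0]));print("axis",axis.round(4),"yaw",yaw,np.degrees(np.arctan2(-e[0],e[1])),"spacing",np.linalg.norm(np.roll(sc,1,0)-sc,axis=1).round(4))
def pol(im,X,Y,r0,r1,a0,a1):
  r=np.hypot(X-axis[0],Y-axis[1]);a=np.degrees(np.arctan2(Y-axis[1],X-axis[0]))
  p,ang=cen(im,X,Y,(r>r0)&(r<r1)&(a>a0)&(a<a1));q=p-axis;return np.degrees(np.arctan2(q[1],q[0])).round(2),np.hypot(*q).round(4),ang.round(1)
print("index",pol(im,X,Y,.034,.047,-25,25))
im,X,Y=rect(.096);print("coarse",pol(im,X,Y,.019,.0265,-40,40))
im,X,Y=rect(.124);print("fine",pol(im,X,Y,.002,.013,-80,60))
E
python3 fit.py 3; python3 -c "
from h import *
print(proj('side',[.5626,-.0728,.1]))"
```

```text
axis [ 0.5628 -0.0734] yaw 2.4542021954216646 1.7220999827119599 spacing [0.0859 0.0848 0.0851 0.0858]
index (np.float64(1.65), np.float64(0.0406), np.float64(1.0))
coarse (np.float64(3.06), np.float64(0.0228), np.float64(5.0))
fine (np.float64(-42.65), np.float64(0.0073), np.float64(-43.5))
[288.55957738 261.37632632]
```

```bash
cat >> fit.py <<'E'
# template search: knob faces as dark discs seen at their height (edge gradient on the side away from the camera)
from scipy.optimize import minimize
C=-cam('top')[1].T@cam('top')[2]
def disc(z,R):
  im,X,Y=rect(z);g=cv2.GaussianBlur(im,(0,0),4).astype(np.float32)
  away=np.degrees(np.arctan2(axis[1]-C[1],axis[0]-C[0]));th=np.radians(away+np.arange(-80,81,2))
  th=th[np.abs((np.degrees(th)+180)%360-180-2)>18]
  def f(p):
    v=0
    for k,s in((R+.0015,1),(R-.0015,-1)):
      x=p[0]/1000+k*np.cos(th);y=p[1]/1000+k*np.sin(th)
      v-=s*cv2.remap(g,((ctr[1]+.06-y)*5000).astype(np.float32).reshape(1,-1),((ctr[0]+.06-x)*5000).astype(np.float32).reshape(1,-1),1).mean()
    return v
  r=minimize(f,axis*1000,method="Nelder-Mead");return r.x.round(2),round(r.fun,1)
print("coarse disc",disc(.096,.028))
E
python3 fit.py 3; python3 fit.py 0
```

```text
axis [ 0.5628 -0.0734] yaw 2.4542021954216646 1.7220999827119599 spacing [0.0859 0.0848 0.0851 0.0858]
index (np.float64(1.65), np.float64(0.0406), np.float64(1.0))
coarse (np.float64(3.06), np.float64(0.0228), np.float64(5.0))
fine (np.float64(-42.65), np.float64(0.0073), np.float64(-43.5))
coarse disc (array([562.89, -73.43]), np.float64(-37.5))
axis [ 0.563  -0.0735] yaw 2.527746384292597 1.7408860459452988 spacing [0.0855 0.085  0.0849 0.0856]
index (np.float64(1.79), np.float64(0.045), np.float64(-66.5))
coarse (np.float64(-39.64), np.float64(0.0199), np.float64(-41.1))
fine (np.float64(-43.13), np.float64(0.0073), np.float64(-43.4))
coarse disc (array([562.91, -73.41]), np.float64(-51.7))
```

drive_tool:
  moves:
    - [[-0.0312,0.0343,0],[0,0,0],1]
    - [[-0.0312,0.0343,0],[0,0,0],1]
    - [[-0.0312,0.0343,0],[0,0,0],1]
    - [[-0.0312,0.0343,0],[0,0,0],1]
    - [[-0.0312,0.0343,0],[0,0,0],1]
    - [[-0.0314,0.0347,0],[0,0,0],1]
    - [[0,0,0],[0,0,0],1]
    - [[0,0,0.02],[0,0,0],1]
    - [[0,0,0.02],[0,0,0],1]
    - [[0,0,0.01],[0,0,0],1]
    - [[0,0,0],[0,0,0],1]
    - [[0,0,0],[0,0,0],1]

```text
t: 9.45
eef_pos: [0.5638, -0.075, 0.1088]
tool_rot: [0.887, 0.463, 0.0, 0.0]
contact_force: [-0.2, 1.3, 0.6]
width: 0.0858
grip_force: 0.0
```

```bash
python3 -c "
from h import *
rem([.5629,-.0734,.101])"
```

```text
t 9.45 p [ 0.5638 -0.075   0.1088] ydir -34.89 tilt [0.0003 0.    ] d_tool [ 0.0008 -0.0016  0.0078] F [-0.2  1.3  0.6] T [-0.03  0.04  0.03] w 0.0858 g 0.0 q6 0.42
```

drive_tool:
  moves:
    - [[0.0008,-0.0016,0.0075],[0,0,0],0.8]
    - [[0,0,0],[0,0,0],0.6]
    - [[0,0,0],[0,0,0],0.45]
    - [[0,0,0],[0,0,0],0.35]
    - [[0,0,0],[0,0,0],0.2]
    - [[0,0,0],[0,0,0],0.2]
    - [[0,0,0],[0,0,0],0.2]
    - [[0,0,0],[0,0,0],0.2]
  squeeze: 25

```text
t: 10.25
eef_pos: [0.5629, -0.0736, 0.1013]
tool_rot: [0.887, 0.462, 0.0, 0.0]
contact_force: [-1.3, -0.1, 3.6]
width: 0.0268
grip_force: 24.9
```

```bash
python3 -c "
from h import *
rem([.5629,-.0734,.101])"
```

```text
t 10.25 p [ 0.5629 -0.0736  0.1013] ydir -34.92 tilt [0.0005 0.0001] d_tool [ 0.0001 -0.0001  0.0003] F [-1.3 -0.1  3.6] T [ 0.24  0.31 -0.  ] w 0.0268 g 24.9 q6 0.42
```

drive_tool:
  moves:
    - [[0,0,0],[0,0,-0.098],0.2]
    - [[0,0,0],[0,0,-0.098],0.2]
    - [[0,0,0],[0,0,-0.098],0.2]
    - [[0,0,0],[0,0,-0.098],0.2]
    - [[0,0,0],[0,0,-0.098],0.2]
    - [[0,0,0],[0,0,-0.098],0.2]
    - [[0,0,0],[0,0,-0.098],0.2]
    - [[0,0,0],[0,0,-0.096],0.2]
    - [[0,0,0],[0,0,0],0.2]
    - [[0,0,0],[0,0,0],0.2]
    - [[0,0,0],[0,0,0],0.2]

```text
t: 11.35
eef_pos: [0.5629, -0.0736, 0.1013]
tool_rot: [0.644, 0.765, 0.0, 0.0]
contact_force: [-2.4, 0.7, 6.0]
width: 0.0269
grip_force: 25.1
```

```bash
python3 -c "
from h import *
rem([.5629,-.0734,.101])"
```

```text
t 11.35 p [ 0.5629 -0.0736  0.1013] ydir 9.75 tilt [0.0004 0.    ] d_tool [0.0002 0.     0.0003] F [-2.4  0.7  6. ] T [0.29 0.42 0.03] w 0.0269 g 25.1 q6 -0.36
```

drive_tool:
  moves:
    - [[0,0,0],[0,0,0],0.5]
    - [[0,0,0],[0,0,0],0.8]
    - [[0,0,0],[0,0,0],1]
    - [[0,0,0],[0,0,0],1]
    - [[0,0,-0.03],[0,0,0],1]
    - [[0,0,-0.03],[0,0,0],1]
    - [[0.046,-0.002,-0.01],[0,0,0],1]
    - [[0.046,-0.002,0],[0,0,0],1]
    - [[0.046,-0.002,0],[0,0,0],1]
    - [[0.046,-0.002,0],[0,0,0],1]
    - [[0.046,-0.002,0],[0,0,0],1]
    - [[0.046,-0.002,0],[0,0,0],1]

```text
t: 12.55
eef_pos: [0.503, 0.1979, 0.1708]
tool_rot: [0.644, 0.765, 0.0, 0.0]
contact_force: [1.5, 0.2, -0.4]
width: 0.0854
grip_force: 0.0
```

```bash
sed -i '/^for c,im in(("side",a)/,$d' look.py; python3 look.py 4; python3 fit.py 4
```

```text
t 12.55 p [0.503  0.1979 0.1708] ydir 9.85 tilt [0.0005 0.0001] d_tool [-0.2769  0.0124  0.0708] F [ 1.5  0.2 -0.4] T [-0.01 -0.02 -0.03] w 0.0854 g 0.0 q6 0.14
axis [ 0.5628 -0.0735] yaw 2.517627028532159 1.789980566323665 spacing [0.0858 0.0849 0.085  0.0859]
index (np.float64(1.72), np.float64(0.0405), np.float64(0.9))
coarse (np.float64(3.16), np.float64(0.0227), np.float64(6.0))
fine (np.float64(-1.92), np.float64(0.0072), np.float64(9.2))
coarse disc (array([562.9 , -73.39]), np.float64(-39.1))
```

View pics/c4.png

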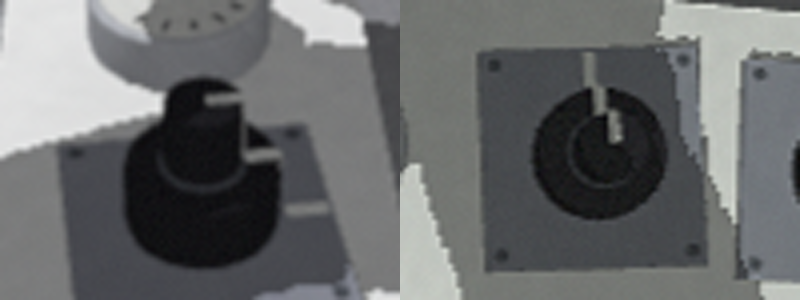

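Both lines now point at the mark. As a cross-check, I fit the coarse and fine line angles by projecting the model into the side view.

Run:
```python
from h import *
im=cv2.imread("pics/s4.png").min(2).astype(float)
ax=np.array([.5629,-.0734]);psi=np.radians(2.0)
u0,v0=proj('side',[.562,-.0725,.1]).astype(int)
def smp(P):
  q=np.array([proj('side',p) for p in P],np.float32);return cv2.remap(im.astype(np.float32),q[:,0:1]+0,q[:,1:2]+0,cv2.INTER_CUBIC).ravel()
def P(r0,r1,z,a,off):
  r=np.linspace(r0,r1,25);return np.stack([ax[0]+off[0]+r*np.cos(a),ax[1]+off[1]+r*np.sin(a),0*r+z],1)
# y offset of the calibration from the index mark, assumed same at other heights
oy=np.arange(-.005,.0051,.0005)
s=[smp(P(.033,.047,.068,psi,(0,o))).mean() for o in oy];s=np.array(s);w=np.clip(s-np.median(s),0,None)**2;o=(w*oy).sum()/w.sum();print("off",o)
for n,r0,r1,z in(("coarse",.020,.027,.096),("fine",.003,.013,.124)):
  A=np.radians(np.arange(-16,21,1.));s=np.array([smp(P(r0,r1,z,psi+a,(0,o))).mean() for a in A]);w=np.clip(s-s.max()*.7,0,None);print(n,"err deg",np.degrees((w*A).sum()/w.sum()).round(1))
```

```text
off -0.00021107622866219428
coarse err deg 2.4
fine err deg 1.8
```

```bash
python3 -c "
from station import *
print(close_job())"
```

```text
the job is handed in; nothing more can be done
None
```

I turned the coarse knob to the index mark first, then the fine knob; the camera checks put both lines within about 2.5° of it. The single-tier knob was not touched, the arm is clear, and I handed the job in at about 12.6 s.

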